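# Load the resin-curing pressure pot and hold its bayonet lid half-way to the lock

### The job

Set the bezel cup that has the stone in it, stone upwards, down into the round pocket of the walnut block inside the pressure pot and let go of it there without dropping it. Then take the pot's lid by its bar handle, lower its two lugs through the gaps in the pot's collar, press it down against the springy gasket and turn it clockwise (seen from above) half-way to its locked position (an eighth of a turn), stopping before the catch clicks. I will check the gasket before it is locked, so finish with the lid still gripped and held at that half-way point, and leave the empty cup, the loose stone and the dish where they are.

Things in the scene. Friction and masses are not known exactly. Their poses are not given: they have to be found in the camera images.
- cup_mid (a point): Bezel cup with the stone: plain round pewter cup, 36 mm across, 12 mm tall, upright sides, about 65 g; a polished orange-brown carnelian dome fills its mouth and rises 4 mm above the rim. Stands on the shelf, stone up. Point: on its axis, 6 mm above its flat underside; z points out through the stone.
- pot: Pressure pot: round cast aluminium pot bolted to the shelf, 154 mm across, 68.5 mm high, open at the top. Origin on its axis at shelf level, z up, x through its two collar gaps. Inside it is 102 mm wide and holds a square walnut block, 70 mm wide, top 40 mm above the shelf. A gauge (+y) and an inlet cock (-y) stand out of the wall below the collar, to 97 mm from the axis.
- collar (a point): Centre of the pot's collar, on the axis at its top, 68.5 mm above the shelf. Two inward lips (bore radius 60 mm, underside 62.5 mm above the shelf) leave two gaps, each 44 degrees wide, centred on the pot's +x and -x, open to radius 70 mm. Under the lips is the lug channel, radius 70 mm; from the gaps lugs can go clockwise only (from above). Locked, at a stop, is 90 degrees on; half-way is 45.
- gasket (a joint): Springy black rubber gasket ring in the pot, radius 51 to 57.5 mm, that the lid rests on: free top 58 mm above the shelf. 0 m when free, negative as it is pressed straight down, at most -0.005; pushes back with about 3 N at first, 7 N fully down.
- pocket (a point): Centre of the floor of the round pocket in the middle of the walnut block, on the pot's axis, 36 mm above the shelf. The pocket is 39 mm wide and 4 mm deep with a 1.5 mm bevelled edge; a cup standing in it sticks out 8 mm above the block.
- lid_grip (a point): Centre of the black bar handle of the pot's lid: bar 92 mm long (lid's x), 18 mm wide (y), 16 mm tall, on two feet near its ends with 22 mm free beneath. Point: 38 mm above the lid's underside; x along the bar, z up. The lid is a loose aluminium disc 114 mm across, 8 mm thick, about 300 g, lying right way up on the shelf. A brass relief valve, 30 mm high, stands on it at x 27, y 34 mm.
- lid_lug (a point): Point on the lid's +x lug, 62 mm from the lid's axis, 4 mm above its underside. The two lugs lie in line with the bar, at +x and -x: 18 mm wide, 1 to 7 mm above the underside, reaching 66 mm from the axis; either fits either gap. To pass under the lips the lid's underside must be pushed to 55.5 mm above the shelf or lower (53 is the lowest).
- catch (a joint): Spring catch in the pot's channel: a rounded steel nose, its housing on the outside of the collar. 0 m when out; a lug first touches it about 65 degrees clockwise of the gaps and pushes it in some 2.5 mm as it clicks past.
- spare_mid (a point): Empty bezel cup, the same 36 by 12 mm pewter cup without a stone, standing mouth up on the shelf. Point: its centre, 6 mm above the shelf. To be left alone.
- cab_mid (a point): Loose carnelian cabochon: a low dome 32 mm across, 8 mm high, flat side down on the shelf. Point: its centre, 4 mm above the shelf. To be left alone.
- dish: Grey ceramic dop dish, a shallow bowl 80 mm across, 22 mm high, standing beyond the pot and the lid; origin at the centre of its underside. To be left alone. (An iron hand press, 0.31 m high, is fixed on the shelf near x 0.33, y 0.50 m, away from the work.)

How it is judged:
On the way, in this order (a step that is already met when the one before it is completed fails the run):
1. the cup with the stone stands in the walnut pocket, stone upwards, let go (horizontal distance between cup_mid and pocket below 0.004 m and z of cup_mid in the frame of pocket below 0.0075 m and angle between cup_mid's own z axis and vertical below 0.12 rad and contact force between the fingers and cup below 0.05 N), for 0.3 s.
2. the lid is down in the collar with its lugs in the gaps (horizontal distance between lid_grip and pot below 0.005 m and z of lid_grip in the frame of pot below 0.1 m and angle between the x axis of lid_grip and the x axis of pot, either way round below 0.27 rad), for 0.1 s.
At the end, for the whole second after the job is handed in: Lid gripped (over 2 N), still, level, within 5 mm of the pot's axis, lugs under the lips (handle centre at most 95.2 mm over the shelf), turned clockwise 45 +-11.5 degrees from the gaps, catch not pushed in; the cup stands stone up in the pocket within 4 mm, tilt under 0.12 rad (contact force between the fingers and lid above 2 N and angle between the x axis of lid_grip and the x axis of pot, either way round between 0.585 and 0.985 rad and ((x of lid_lug in the frame of pot above 0 m and y of lid_lug in the frame of pot below 0 m) or (x of lid_lug in the frame of pot below 0 m and y of lid_lug in the frame of pot above 0 m)) and horizontal distance between lid_grip and pot below 0.005 m and z of lid_grip in the frame of pot below 0.0952 m and angle between lid_grip's own z axis and vertical below 0.07 rad and angular speed of lid below 0.1 rad/s and value of joint catch below 0.0015 m and horizontal distance between cup_mid and pocket below 0.004 m and z of cup_mid in the frame of pocket below 0.0075 m and angle between cup_mid's own z axis and vertical below 0.12 rad); the arm keeps its last pose, push and grip.
It fails at once if the lid was turned into the catch's click (value of joint catch above 0.0015 m or (angle between the x axis of lid_grip and the x axis of pot, either way round above 1.35 rad and horizontal distance between lid_grip and pot below 0.01 m and z of lid_grip in the frame of pot below 0.0952 m)).
It fails at once if the cup with the stone was dropped (contact force between the fingers and cup below 0.05 N and linear speed of cup above 0.5 m/s).
It fails at once if the empty cup was disturbed (distance of spare_mid from where it was at the start of the episode above 0.012 m).
It fails at once if the loose stone was disturbed (distance of cab_mid from where it was at the start of the episode above 0.012 m).
It fails at once if the dish was disturbed (distance of dish from where it was at the start of the episode above 0.012 m).
It also fails if it takes over 64 s, if anything falls off the work surface, if the arm or the gripper's body presses on something with over 40 N, if the wrist force passes 120 N, or if a joint passes its speed limit or range.

### The arm

A 6-joint arm with a two-finger parallel gripper is mounted at the origin on the work surface. World frame = base frame: x ahead of the robot, y to its left, z up, the work surface at z = 0. Lengths are in m, angles in rad, forces in N, time in s.
With the tool pointing down it reaches from about 0.375 to 0.9 m from the base axis. Payload 3.1 kg.
Tool frame: the origin (TCP) lies midway between the tips of the shut fingers; the grasp point (between the pads) lies 19 mm behind it (manip.grasp_offset is the distance from the TCP to the grasp point, in m); z points along the fingers, y is the line along which they close (so a half turn about z gives the same grasp; the last joint's range is limited). The gripper opens to 85 mm and grips with 20 to 120 N. Pads are 22 mm wide; open, the fingers measure 114 mm over their backs; the gripper's body (76 mm by 85 mm) begins 54 mm behind the grasp point. The pads swing forward as they close: fully open they stand 13 mm farther back than shut.
Start: joints at [-1.331, 0.527, 1.433, -0, 1.181, -0.178], TCP at [0.254, -0.571, 0.231] pointing down, gripper open.
Joint ranges: [-3.08, 3.08], [-0.75, 2.2], [0.22, 2.44], [-1.43, 4.57], [0, 2.65], [-2.85, 2.85]. Speed limits (rad/s): [2.79, 2.79, 3.14, 3.14, 3.14, 3.14].

### API

Orientations are given as a unit quaternion [x, y, z, w].
In Python, from station import sensors, cams, order, manip gives the robot as it stands.
- The arm moves only by the tool move_arm, never from a script. Its argument "targets" is a list of rows, each an object of numbers: "dx", "dy", "dz": the shift along the world's x, y, z normalised to -1 to 1, where 1 is 25 mm; "rx", "ry", "rz": the turn, a rotation vector about the world's x, y, z normalised to -1 to 1, where 1 is 30 degrees. A call has exactly 10 rows; each row shifts and turns the commanded pose from where the row before left it; what a row does not reach is not made up. A row lasts 1/8 s, in which the tool goes at most 62.5 mm and 10.7 degrees, less where a joint would pass 70% of its speed; a pose out of reach is approached as far as the arm can. A call with a number of a shift or a turn outside -1 to 1 is refused whole. A call with a gripper value outside its range is refused whole. "claw" is the opening in per cent of the stroke, from 0 (shut) to 100 (fully open), set as the call begins (left out, the last holds). The fingers move at their own pace and stop on an object; "newtons" is the grip in N (left out, the last holds). Time passes only in rows, so rows that do not move let the fingers close, or fill a call up. It gives the time, the measured TCP pose, the force, the opening and the grip force at its end, in the units of the state.
- sensors.sense(): the state, without advancing time (a new reading comes with each control period).
- cams.snapshot(name): name is "side" or "top" or "wrist"; returns the picture (400x640x3 uint8, red, green, blue); there is no depth.
- cams.camera_model(name): a dict with "fx", "fy", "cx", "cy" (pixels), "distortion" ([k1, k2, p1, p2, k3] as OpenCV has them; the pictures are not rectified), "extrinsics" (4x4, takes a point from world to camera coordinates). Camera axes: x right, y down, z forward; pixel columns grow to the right and rows downward; lengths in m; the calibration is good to about 2 mm. A picture is of the moment at which its call begins: read the wrist's pose just before it. camera_model takes no time and is no camera call; for the wrist camera it gives the pose at the moment of the call.
- order.sign_off(): hands the job in; it is judged then, once.
The state is a dict: "t": time; "q": joint angles; "qd": joint speeds; "tau": joint torques, N m; "tcp_pos": TCP position; "tool_rot": TCP orientation; "force": force on the tool from outside, world axes, zero at the start; "ft_torque": the same for the moment, N m; "finger_gap": opening from 0.0 (shut) to 1.0 (fully open); "gripper_force": force on a finger pad.
Only numpy, scipy, OpenCV 4.12 (cv2) and the standard library are available. Lean on these libraries where they do the work, as an engineer would, in place of code of your own. Each camera call takes 0.05 s, during which the arm holds its last target. There are 200 camera calls.

## Working session

There is one attempt and no reset: what is moved stays moved. The work goes in short steps, Python scripts to look and compute and a tool call to move; the robot and the scene stay as the last step left them, time stands still between calls to the robot, and variables do not carry over. Pictures are saved under pics/ and viewed, at most 10 in all, crops included, and the job is handed in when it is done.

Besides the shell and the picture viewer there is one more tool, called as name(argument=value, ...) on one line, values as JSON. move_arm: Moves the arm, as the interface text tells. Scaled input: -1 to 1 covers 25 mm each way for a shift and 30 degrees each way for a turn. Its arguments: {"type":"object","properties":{"targets":{"type":"array"},"claw":{"type":"number"},"newtons":{"type":"number"}},"required":["targets"]}

```bash
mkdir -p pics
cat > h.py <<'E'
import numpy as np, cv2
from station import sensors, cams, order, manip
def snap(n, f=None):
    m=cams.camera_model(n); im=cams.snapshot(n)
    if f: cv2.imwrite(f'pics/{f}.png', cv2.cvtColor(im,cv2.COLOR_RGB2BGR))
    return im,m
def K(m): return np.array([[m['fx'],0,m['cx']],[0,m['fy'],m['cy']],[0,0,1.]]),np.array(m['distortion'],float)
def ray(m,uv):
    k,d=K(m); p=cv2.undistortPoints(np.array(uv,float).reshape(-1,1,2),k,d).reshape(-1,2)
    E=np.array(m['extrinsics']); R,t=E[:3,:3],E[:3,3]
    return -R.T@t, np.c_[p,np.ones(len(p))]@R
def onz(m,uv,z):
    o,D=ray(m,uv); return o+D*((z-o[2])/D[:,2])[:,None]
def proj(m,P):
    k,d=K(m);E=np.array(m['extrinsics']); return cv2.projectPoints(np.array(P,float).reshape(-1,1,3),cv2.Rodrigues(E[:3,:3])[0],E[:3,3],k,d)[0].reshape(-1,2)
E
python3 - <<'E'
from h import *
for n in('top','side','wrist'):
    im,m=snap(n,n+'0'); o,_=ray(m,[[320,200]]); print(n,o.round(3),m['fx'],np.array(m['extrinsics'])[2,:3].round(2))
a=cv2.imread('pics/top0.png');b=cv2.imread('pics/side0.png')
print(sensors.sense(),manip.grasp_offset)
E
```

```text
top [ 0.552 -0.001  0.923] 433.6815136760501 [ 0.05 -0.01 -1.  ]
side [0.419 0.646 0.592] 503.4541014048451 [ 0.23 -0.76 -0.61]
wrist [ 0.326 -0.539  0.374] 279.2422773519505 [-0.29 -0.12 -0.95]
{'t': 0.15, 'q': array([-1.33148494e+00,  5.28293020e-01,  1.43359720e+00, -1.47150016e-05,
        1.18142866e+00, -1.78520703e-01]), 'qd': array([ 1.49059018e-03, -2.10629473e-03, -3.74148672e-03, -9.38568901e-05,
       -1.14885038e-03,  3.67384325e-04]), 'tau': array([ 8.95376670e-04, -4.42744124e+01, -1.78276616e+01, -2.56181820e-04,
        5.59727079e-03, -2.83980540e-06]), 'tcp_pos': array([ 0.25349085, -0.57068158,  0.23053704]), 'tool_rot': array([ 9.78255357e-01,  2.07402294e-01, -3.30319054e-05, -8.62510867e-04]), 'force': array([ 0.72189503, -0.08005848,  0.99991979]), 'ft_torque': array([ 0.02947658, -0.03422921,  0.00944884]), 'gripper_force': 0.0, 'finger_gap': 0.998993362589634} 0.0187
```

View pics/top0.png

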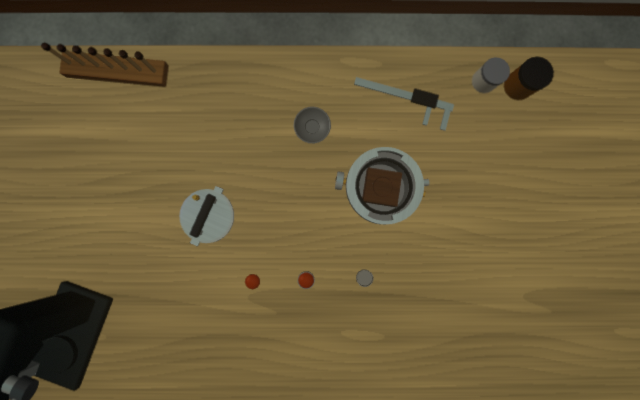

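View pics/side0.png

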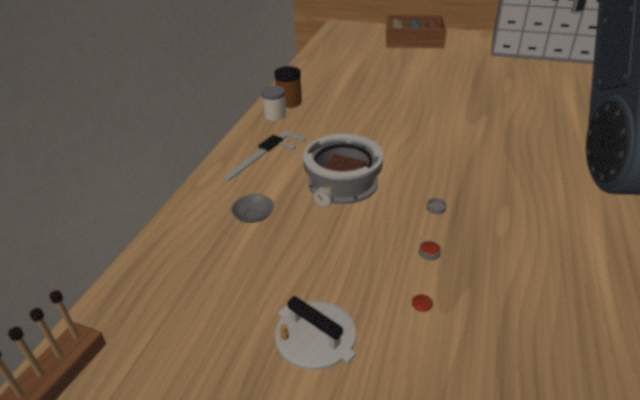

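The top view shows the pot (386,186), lid (207,216), cup with stone (306,280), loose stone (252,281), empty cup (365,278) and dish (312,125). The side view agrees, with the cup's rim visible at (430,250) and the flat loose stone at (422,303).

```bash
cat > m1.py <<'E'
from h import *
im,m=snap('top'); ims,ms=snap('side')
def blobs(mask,amin=30):
    n,l,s,c=cv2.connectedComponentsWithStats(mask.astype(np.uint8)); return [(c[i],s[i,4],l==i) for i in range(1,n) if s[i,4]>amin]
for nm,I,M in(('top',im,m),('side',ims,ms)):
    h=I.astype(int); red=(h[...,0]>90)&(h[...,0]>2.2*h[...,1])&(h[...,0]>2*h[...,2])
    for c,a,_ in blobs(red): print(nm,'red',c.round(1),a,[onz(M,[c],z)[0].round(4) for z in(.004,.0135)])
    hsv=cv2.cvtColor(I,cv2.COLOR_RGB2HSV)
    grey=(hsv[...,1]<50)&(hsv[...,2]>90)
    for c,a,l in blobs(grey,200):
        ct=max(cv2.findContours(l.astype(np.uint8),0,1)[0],key=cv2.contourArea); print(nm,'grey',c.round(1),a,cv2.fitEllipse(cv2.convexHull(ct)))
    blk=(hsv[...,2]<50)
    for c,a,l in blobs(blk,100):
        if a<4000: print(nm,'blk',c.round(1),a,cv2.minAreaRect(np.argwhere(l)[:,::-1].astype(np.float32)))
b=lambda I,x,y,w,hh,s:cv2.resize(I[y:y+hh,x:x+w],None,fx=s,fy=s,interpolation=cv2.INTER_CUBIC)
A=b(im,330,140,110,92,3.6);B=b(im,160,170,110,92,3.6)
C=b(ims,290,125,110,92,3.6);D=b(ims,262,285,110,92,3.6)
o=np.vstack([np.hstack([A,B]),np.hstack([C,D])])[:600,:800]
cv2.imwrite('pics/z1.png',cv2.convertScaleAbs(cv2.cvtColor(o,cv2.COLOR_RGB2BGR),alpha=1.5));print(A.shape)
E
python3 m1.py
```

```text
top red [305.3 279.9] 156 [array([0.4411, 0.0123, 0.004 ]), array([0.4423, 0.0121, 0.0135])]
top red [251.6 281.2] 133 [array([0.4384, 0.1252, 0.004 ]), array([0.4396, 0.1239, 0.0135])]
top grey [382.9  88. ] 425 ((383.1607666015625, 87.72626495361328), (10.46109390258789, 66.60004425048828), 104.7898178100586)
top grey [444.7 112.3] 236 ((444.0750732421875, 113.2710189819336), (18.399721145629883, 32.27946090698242), 2.1801352500915527)
top grey [385.2 185.8] 1779 ((385.4805908203125, 185.11611938476562), (76.40109252929688, 80.19530487060547), 83.83219909667969)
top grey [207.3 216.1] 1880 ((206.07069396972656, 215.52975463867188), (52.222320556640625, 60.48188781738281), 27.266246795654297)
top blk [532.9  76.6] 1091 ((528.5069580078125, 76.72705078125), (31.696962356567383, 49.91593933105469), 61.69924545288086)
top blk [110.2  79.4] 200 ((112.97525024414062, 79.74752807617188), (100.5982666015625, 2.288585662841797), 5.7105937004089355)
top blk [424.2  98.2] 329 ((424.2846374511719, 98.1230697631836), (24.820737838745117, 13.243574142456055), 15.255120277404785)
top blk [385.9 1
[... 1543 characters left out ...]
] 170 ((270.3846130371094, 142.57691955566406), (9.152552604675293, 22.742706298828125), 56.30992889404297)
side blk [341.9 151.3] 286 ((343.21917724609375, 154.34976196289062), (56.24696731567383, 21.087297439575195), 2.436648368835449)
side blk [ 55.9 296.4] 114 ((55.80000686645508, 296.4000244140625), (11.384199142456055, 11.384199142456055), 71.56504821777344)
side blk [314.9 317.5] 771 ((314.5362854003906, 317.4449157714844), (61.31521224975586, 13.520564079284668), 33.34070587158203)
side blk [ 36.6 314.3] 122 ((36.700008392333984, 314.4000244140625), (12.074767112731934, 11.62755298614502), 63.43495178222656)
side blk [ 15.5 333.4] 141 ((15.5, 333.0), (12.0, 13.0), 90.0)
(331, 396, 3)
```

View pics/z1.png

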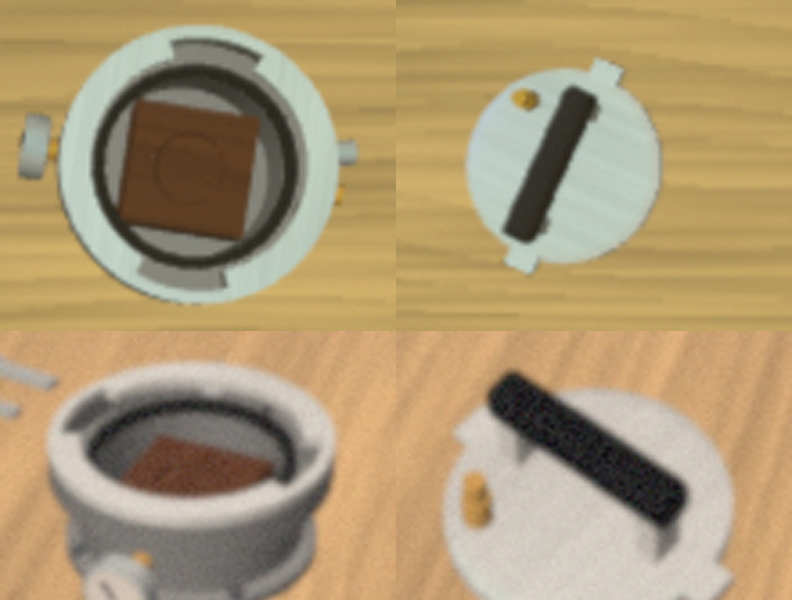

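The zoom shows the collar gaps at top-picture px (390,155) and (381,217), so the pot's x axis is about 9° clockwise of world x. The lid's bar runs from px (194,236) to (211,196), and the valve is at px (195,197). I'll start moving towards the cup.

move_arm(targets=[{"dx": 0.32, "dy": 1, "dz": -0.15}, {"dx": 0.32, "dy": 1, "dz": -0.15}, {"dx": 0.32, "dy": 1, "dz": -0.15}, {"dx": 0.32, "dy": 1, "dz": -0.15}, {"dx": 0.32, "dy": 1, "dz": -0.15}, {"dx": 0.32, "dy": 1, "dz": -0.15}, {"dx": 0.32, "dy": 1, "dz": -0.15}, {"dx": 0.32, "dy": 1, "dz": -0.15}, {"dx": 0.32, "dy": 1, "dz": -0.15}, {"dx": 0.32, "dy": 1, "dz": -0.15}], claw=65, newtons=30)

```text
schema error: expected keys dx, dy, dz, rx, ry, rz
```

move_arm(targets=[{"dx": 0.32, "dy": 1, "dz": -0.2}, {"dx": 0.32, "dy": 1, "dz": -0.2}, {"dx": 0.32, "dy": 1, "dz": -0.2}, {"dx": 0.32, "dy": 1, "dz": -0.2}, {"dx": 0.32, "dy": 1, "dz": -0.2}, {"dx": 0.32, "dy": 1, "dz": -0.2}, {"dx": 0.32, "dy": 1, "dz": -0.2}, {"dx": 0.32, "dy": 1, "dz": -0.2}, {"dx": 0.32, "dy": 1, "dz": -0.2}, {"dx": 0.32, "dy": 1, "dz": -0.2}])

```text
schema error: expected keys dx, dy, dz, rx, ry, rz
```

```bash
cat > m2.py <<'E'
from h import *
T=cv2.cvtColor(cv2.imread('pics/top0.png'),cv2.COLOR_BGR2RGB);S=cv2.cvtColor(cv2.imread('pics/side0.png'),cv2.COLOR_BGR2RGB)
mt=cams.camera_model('top');ms=cams.camera_model('side')
def circ(P):
    A=np.c_[2*P[:,:2],np.ones(len(P))]; s=np.linalg.lstsq(A,(P[:,:2]**2).sum(1),rcond=None)[0]; return s[:2],np.sqrt(s[2]+s[0]**2+s[1]**2)
def hull(I,m,seed,z,r):
    hsv=cv2.cvtColor(I,cv2.COLOR_RGB2HSV); g=((hsv[...,1]<50)&(hsv[...,2]>90)).astype(np.uint8)
    n,l,s,c=cv2.connectedComponentsWithStats(g); i=min(range(1,n),key=lambda i:np.hypot(*(c[i]-seed))+ (1e3 if s[i,4]<600 else 0))
    ct=max(cv2.findContours((l==i).astype(np.uint8),0,1)[0],key=cv2.contourArea).reshape(-1,2)
    P=onz(m,ct,z); 
    for k in range(6):
        c0,r0=circ(P); e=abs(np.hypot(*(P[:,:2]-c0).T)-r0); P=P[e<max(.0015,np.percentile(e,85))] if k<5 else P
    return c0.round(4),r0.round(4),len(P)
print('pot top',hull(T,mt,(385,186),.0685,.077)); print('pot side',hull(S,ms,(342,157),.0685,.077))
print('lid top',hull(T,mt,(207,216),.008,.057)); print('lid side',hull(S,ms,(315,338),.008,.057))
def bar(I,m,seed):
    hsv=cv2.cvtColor(I,cv2.COLOR_RGB2HSV); n,l,s,c=cv2.connectedComponentsWithStats((hsv[...,2]<60).astype(np.uint8))
    i=min(range(1,n),key=lambda i:np.hypot(*(c[i]-seed))+(1e3 if s[i,4]<100 else 0)); P=onz(m,np.argwhere(l==i)[:,::-1],.044)[:,:2].astype(np.float32)
    (cx,cy),wh,_=r=cv2.minAreaRect(P); b=cv2.boxPoints(r); e=max([b[1]-b[0],b[2]-b[1]],key=np.linalg.norm)
    return (cx.__round__(4),cy.__round__(4)),np.round(wh,4),np.degrees(np.arctan2(e[1],e[0]))
print('bar',bar(T,mt,(202,215)),bar(S,ms,(315,317)))
z=lambda p:np.array(p)/3.6+[330,140]
G=[onz(mt,z(p),.0685)[:,:2] for p in([(172,42),(262,58)],[(138,272),(226,290)])]
d=G[0].mean(0)-G[1].mean(0); print('gap',d,np.degrees(np.arctan2(d[1],d[0])))
zl=lambda p:(np.array(p)-[396,0])/3.6+[160,170]
L=onz(mt,zl([(606,72),(522,260)]),.007)[:,:2]; d=L[0]-L[1]; print('lugs',L.mean(0),np.degrees(np.arctan2(d[1],d[0])),np.hypot(*d))
s=sensors.sense();print(s['t'],s['tcp_pos'],s['finger_gap'])
im,m=snap('wrist','w1'); 
h=im.astype(int); red=((h[...,0]>90)&(h[...,0]>2.2*h[...,1])&(h[...,0]>2*h[...,2])).astype(np.uint8)
n,l,st,c=cv2.connectedComponentsWithStats(red)
for i in range(1,n):
    if st[i,4]>60: print('wred',c[i],st[i],onz(m,[c[i]],.0135)[0].round(4))
E
python3 m2.py
```

```text
pot top (array([ 0.6351, -0.1459]), np.float64(0.0763), 189)
pot side (array([ 0.6341, -0.1406]), np.float64(0.0787), 99)
lid top (array([0.5764, 0.2211]), np.float64(0.056), 134)
lid side (array([0.5748, 0.2244]), np.float64(0.0564), 165)
bar ((0.5756, 0.2195), array([0.0189, 0.0896]), np.float32(-23.193508)) ((0.5747, 0.2264), array([0.0221, 0.0941]), np.float32(-23.87671))
gap [ 0.12769839 -0.02046522] -9.104921282533722
lugs [0.57534226 0.22025742] -23.461274786682598 0.12005222074854636
0.25 [ 0.25354771 -0.57087048  0.23081073] 0.9982157036585679
```

View pics/w1.png

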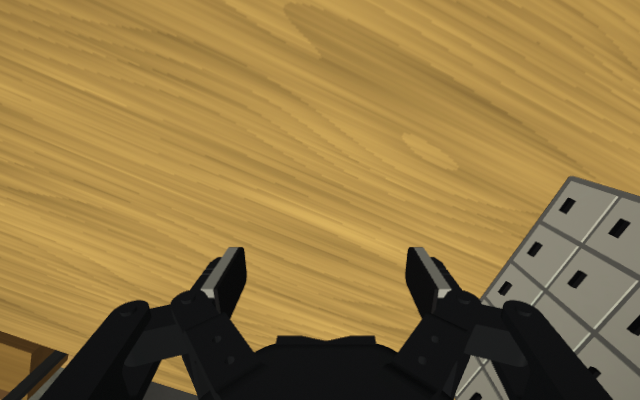

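The wrist picture shows only the fingers, with pads at px (225,270) and (425,270): the arm has not moved yet because every row needs all six keys.

move_arm(targets=[{"dx": 0.32, "dy": 1, "dz": -0.15, "rx": 0, "ry": 0, "rz": 0}, {"dx": 0.32, "dy": 1, "dz": -0.15, "rx": 0, "ry": 0, "rz": 0}, {"dx": 0.32, "dy": 1, "dz": -0.15, "rx": 0, "ry": 0, "rz": 0}, {"dx": 0.32, "dy": 1, "dz": -0.15, "rx": 0, "ry": 0, "rz": 0}, {"dx": 0.32, "dy": 1, "dz": -0.15, "rx": 0, "ry": 0, "rz": 0}, {"dx": 0.32, "dy": 1, "dz": -0.15, "rx": 0, "ry": 0, "rz": 0}, {"dx": 0.32, "dy": 1, "dz": -0.15, "rx": 0, "ry": 0, "rz": 0}, {"dx": 0.32, "dy": 1, "dz": -0.15, "rx": 0, "ry": 0, "rz": 0}, {"dx": 0.32, "dy": 1, "dz": -0.15, "rx": 0, "ry": 0, "rz": 0}, {"dx": 0.32, "dy": 1, "dz": -0.15, "rx": 0, "ry": 0, "rz": 0}], claw=65, newtons=30)

```text
t: 1.55
tcp_pos: [0.3339, -0.3205, 0.1939]
tool_rot: [0.978, 0.207, 0.0, 0.0]
force: [-0.8, 0.5, 0.0]
finger_gap: 0.651
gripper_force: 0.0
```

move_arm(targets=[{"dx": 0.32, "dy": 1, "dz": -0.2, "rx": 0, "ry": 0, "rz": 0}, {"dx": 0.32, "dy": 1, "dz": -0.2, "rx": 0, "ry": 0, "rz": 0}, {"dx": 0.32, "dy": 1, "dz": -0.2, "rx": 0, "ry": 0, "rz": 0}, {"dx": 0.32, "dy": 1, "dz": -0.2, "rx": 0, "ry": 0, "rz": 0}, {"dx": 0.32, "dy": 1, "dz": -0.2, "rx": 0, "ry": 0, "rz": 0}, {"dx": 0.32, "dy": 1, "dz": -0.2, "rx": 0, "ry": 0, "rz": 0}, {"dx": 0.32, "dy": 1, "dz": -0.2, "rx": 0, "ry": 0, "rz": 0}, {"dx": 0.32, "dy": 1, "dz": -0.2, "rx": 0, "ry": 0, "rz": 0}, {"dx": 0.32, "dy": 1, "dz": -0.2, "rx": 0, "ry": 0, "rz": 0}, {"dx": 0.32, "dy": 1, "dz": -0.2, "rx": 0, "ry": 0, "rz": 0}])

```text
t: 2.8
tcp_pos: [0.4142, -0.0705, 0.1438]
tool_rot: [0.978, 0.207, 0.0, 0.0]
force: [-0.4, 0.1, 0.1]
finger_gap: 0.654
gripper_force: 0.0
```

```bash
cat > m3.py <<'E'
from h import *
s=sensors.sense();print(s['t'],s['tcp_pos'],s['tool_rot'],s['finger_gap'],s['q'],s['force'])
def reds(im,m):
    h=im.astype(int); red=((h[...,0]>90)&(h[...,0]>2.2*h[...,1])&(h[...,0]>2*h[...,2])).astype(np.uint8)
    n,l,st,c=cv2.connectedComponentsWithStats(red)
    for i in range(1,n):
        if st[i,4]>60: print('wred',c[i].round(1),st[i],onz(m,[c[i]],.0135)[0].round(4),onz(m,[c[i]],.004)[0].round(4))
if __name__=='__main__':
    im,m=snap('wrist','w2'); reds(im,m); print('tcp px',proj(m,[s['tcp_pos']]))
E
python3 m3.py
```

```text
2.8 [ 0.41415369 -0.07053683  0.14382041] [9.78260431e-01 2.07379776e-01 3.19337810e-04 2.36968863e-04] 0.6537463764791523 [-4.36087270e-01  4.14849574e-01  2.01899492e+00  8.05789524e-06
  7.06952861e-01  7.16911412e-01] [-0.44686001  0.09861139  0.06518781]
wred [149.   79.7] [133  62  33  36 902] [0.4398 0.1182 0.0135] [0.4382 0.1236 0.004 ]
wred [259.5 125.8] [243 109  34  34 899] [0.4418 0.0107 0.0135] [0.4403 0.0125 0.004 ]
tcp px [[325.15334418 247.05927374]]
```

move_arm(targets=[{"dx": 0.28, "dy": 0.825, "dz": -0.5, "rx": 0, "ry": 0, "rz": 0}, {"dx": 0.28, "dy": 0.825, "dz": -0.5, "rx": 0, "ry": 0, "rz": 0}, {"dx": 0.28, "dy": 0.825, "dz": -0.5, "rx": 0, "ry": 0, "rz": 0}, {"dx": 0.28, "dy": 0.825, "dz": -0.5, "rx": 0, "ry": 0, "rz": 0}, {"dx": 0, "dy": 0, "dz": -0.8, "rx": 0, "ry": 0, "rz": 0}, {"dx": 0, "dy": 0, "dz": -0.8, "rx": 0, "ry": 0, "rz": 0}, {"dx": 0, "dy": 0, "dz": -0.8, "rx": 0, "ry": 0, "rz": 0}, {"dx": 0, "dy": 0, "dz": -0.8, "rx": 0, "ry": 0, "rz": 0}, {"dx": 0, "dy": 0, "dz": -0.2, "rx": 0, "ry": 0, "rz": 0}, {"dx": 0, "dy": 0, "dz": -0.1, "rx": 0, "ry": 0, "rz": 0}])

```text
t: 4.1
tcp_pos: [0.4419, 0.0111, 0.0064]
tool_rot: [0.978, 0.207, 0.0, 0.0]
force: [0.4, -0.0, -0.3]
finger_gap: 0.651
gripper_force: 0.0
```

```bash
sed -i "s/'w2'/'w3'/" m3.py; python3 m3.py
```

```text
4.1 [0.441913   0.01105647 0.00635931] [9.78272901e-01 2.07321252e-01 1.53798706e-04 7.57921984e-05] 0.651291330879155 [-2.28799500e-01  7.36704854e-01  2.04110458e+00 -1.95196275e-05
  3.63440368e-01  9.24343226e-01] [ 0.36654458 -0.01808745 -0.26221667]
wred [133. 174.] [ 104  146   59   57 2555] [0.4436 0.1184 0.0135] [0.4387 0.1236 0.004 ]
wred [325.5 252.1] [ 297  227   58   51 2355] [0.4427 0.0112 0.0135] [0.4377 0.009  0.004 ]
tcp px [[325.20827221 247.04524697]]
```

View pics/w3.png

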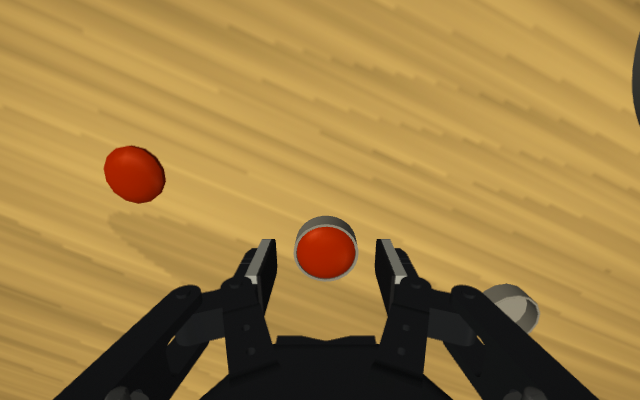

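The cup sits centred between the pads at px (326,252), with its rim visible. I'll close on it and lift.

move_arm(targets=[{"dx": 0, "dy": 0, "dz": 0, "rx": 0, "ry": 0, "rz": 0}, {"dx": 0, "dy": 0, "dz": 0, "rx": 0, "ry": 0, "rz": 0}, {"dx": 0, "dy": 0, "dz": 0, "rx": 0, "ry": 0, "rz": 0}, {"dx": 0, "dy": 0, "dz": 0, "rx": 0, "ry": 0, "rz": 0}, {"dx": 0, "dy": 0, "dz": 0, "rx": 0, "ry": 0, "rz": 0}, {"dx": 0, "dy": 0, "dz": 0, "rx": 0, "ry": 0, "rz": 0}, {"dx": 0, "dy": 0, "dz": 0, "rx": 0, "ry": 0, "rz": 0}, {"dx": 0, "dy": 0, "dz": 0, "rx": 0, "ry": 0, "rz": 0}, {"dx": 0, "dy": 0, "dz": 0, "rx": 0, "ry": 0, "rz": 0}, {"dx": 0, "dy": 0, "dz": 0.1, "rx": 0, "ry": 0, "rz": 0}], claw=15, newtons=30)

```text
t: 5.4
tcp_pos: [0.4417, 0.0113, 0.0091]
tool_rot: [0.978, 0.207, 0.0, 0.0]
force: [1.0, -0.3, -1.7]
finger_gap: 0.392
gripper_force: 29.9
```

```bash
sed -i "s/'w3'/'w4'/" m3.py; python3 m3.py
```

```text
5.4 [0.44173066 0.01127964 0.00911814] [9.78266693e-01 2.07350496e-01 2.08916628e-04 7.29057548e-05] 0.3921786018984913 [-2.28423917e-01  7.30250229e-01  2.04115427e+00  1.24122392e-04
  3.69747892e-01  9.24525051e-01] [ 1.00736306 -0.31234796 -1.68394269]
wred [136.8 172.7] [ 108  145   58   57 2473] [0.4435 0.1185 0.0135] [0.4387 0.1236 0.004 ]
wred [325.5 251.6] [ 297  227   58   51 2325] [0.4414 0.0109 0.0135] [0.4364 0.0087 0.004 ]
tcp px [[325.18869866 247.07602334]]
```

move_arm(targets=[{"dx": 0, "dy": 0, "dz": 0.7, "rx": 0, "ry": 0, "rz": 0}, {"dx": 0.2, "dy": -0.3, "dz": 1, "rx": 0, "ry": 0, "rz": 0}, {"dx": 0.6, "dy": -0.9, "dz": 0.7, "rx": 0, "ry": 0, "rz": 0}, {"dx": 0.6, "dy": -0.9, "dz": 0.5, "rx": 0, "ry": 0, "rz": 0}, {"dx": 0.6, "dy": -0.9, "dz": 0.4, "rx": 0, "ry": 0, "rz": 0}, {"dx": 0.6, "dy": -0.9, "dz": 0.4, "rx": 0, "ry": 0, "rz": 0}, {"dx": 0.6, "dy": -0.9, "dz": 0.4, "rx": 0, "ry": 0, "rz": 0}, {"dx": 0.6, "dy": -0.9, "dz": 0.4, "rx": 0, "ry": 0, "rz": 0}, {"dx": 0.6, "dy": -0.9, "dz": 0, "rx": 0, "ry": 0, "rz": 0}, {"dx": 0.3, "dy": -0.6, "dz": 0, "rx": 0, "ry": 0, "rz": 0}])

```text
t: 6.7
tcp_pos: [0.5596, -0.1696, 0.1212]
tool_rot: [0.978, 0.207, 0.0, 0.0]
force: [0.1, 0.2, -0.7]
finger_gap: 0.392
gripper_force: 30.0
```

```bash
sed -i "s/'w4'/'w5'/" m3.py; python3 m3.py
```

```text
6.7 [ 0.55958358 -0.16963251  0.12123944] [9.78304732e-01 2.07171027e-01 1.15956395e-04 5.21745959e-05] 0.39210006956659965 [-4.85361091e-01  6.19234223e-01  1.63183410e+00  8.76599228e-05
  8.90279319e-01  6.68015366e-01] [ 0.09131079  0.17044351 -0.69042707]
wred [  9.8 181.2] [  0 165  24  31 577] [0.4455 0.1112 0.0135] [0.4385 0.1206 0.004 ]
wred [325.5 251.5] [ 297  226   58   52 2324] [ 0.5006 -0.1959  0.0135] [ 0.4957 -0.1981  0.004 ]
tcp px [[325.19018174 247.0447745 ]]
```

View pics/w5.png

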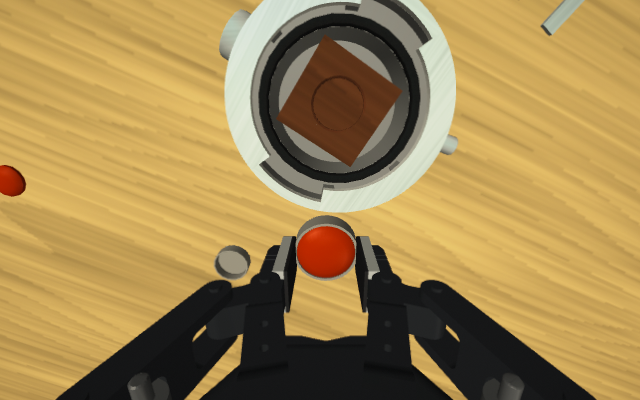

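The pot fills the wrist view: pocket circle at px (338,103), block corners at (328,36), (401,92), (351,166) and (278,118), lower gap between about (262,160) and (322,200), upper gap ending at (430,45).

```bash
cat > m4.py <<'E'
from h import *
from m2c import circ
I=cv2.cvtColor(cv2.imread('pics/w5.png'),cv2.COLOR_BGR2RGB); m=cams.camera_model('wrist')
hsv=cv2.cvtColor(I,cv2.COLOR_RGB2HSV)
b=((hsv[...,1]>110)&(hsv[...,2]<125)&(hsv[...,0]<14)).astype(np.uint8); b[190:]=0; b=cv2.morphologyEx(b,cv2.MORPH_CLOSE,np.ones((9,9)))
n,l,s,c=cv2.connectedComponentsWithStats(b); i=1+np.argmax(s[1:,4]); 
P=onz(m,np.argwhere(l==i)[:,::-1],.040)[:,:2].astype(np.float32); r=cv2.minAreaRect(P); print('block',s[i],r)
g=cv2.cvtColor(I,cv2.COLOR_RGB2GRAY)[60:150,290:390]; hc=cv2.HoughCircles(cv2.resize(g,None,fx=4,fy=4,interpolation=cv2.INTER_CUBIC),cv2.HOUGH_GRADIENT,1.5,400,param1=60,param2=15,minRadius=85,maxRadius=125)
print('pocket',[(x/4+290,y/4+60,R/4,onz(m,[(x/4+290,y/4+60)],.040)[0]) for x,y,R in hc[0][:2]])
# pot rim outer contour
w=((hsv[...,1]<40)&(hsv[...,2]>150)).astype(np.uint8); w[215:]=0
n,l,s,c=cv2.connectedComponentsWithStats(w); i=1+np.argmax(s[1:,4]); ct=max(cv2.findContours((l==i).astype(np.uint8),0,1)[0],key=cv2.contourArea).reshape(-1,2)
ct=ct[ct[:,1]>2]; H=cv2.convexHull(ct.reshape(-1,1,2)).reshape(-1,2); Q=onz(m,H,.0685); 
for k in range(5):
    c0,r0=circ(Q); e=abs(np.hypot(*(Q[:,:2]-c0).T)-r0); print('rim',c0,r0,len(Q)); Q=Q[e<max(.001,np.percentile(e,85))]
# black gasket ring inner/outer
k=((hsv[...,2]<45)).astype(np.uint8); k[200:]=0; n,l,s,c=cv2.connectedComponentsWithStats(k); i=1+np.argmax(s[1:,4])
ct=max(cv2.findContours((l==i).astype(np.uint8),0,1)[0],key=cv2.contourArea).reshape(-1,2); print('gasket',circ(onz(m,cv2.convexHull(ct).reshape(-1,2),.058)))
Z=cv2.resize(I[0:220,215:465],None,fx=2.7,fy=2.7,interpolation=cv2.INTER_CUBIC); cv2.imwrite('pics/z2.png',cv2.cvtColor(Z,cv2.COLOR_RGB2BGR))
E
cat > m2c.py <<'E'
import numpy as np
def circ(P):
    A=np.c_[2*P[:,:2],np.ones(len(P))]; s=np.linalg.lstsq(A,(P[:,:2]**2).sum(1),rcond=None)[0]; return s[:2],np.sqrt(s[2]+s[0]**2+s[1]**2)
E
python3 m4.py
```

```text
block [ 276   35  126  132 8742] ((0.6359875798225403, -0.1489778459072113), (0.07038101553916931, 0.07023825496435165), 80.92732238769531)
pocket [(np.float32(365.5625), np.float32(95.8125), np.float32(25.975), array([ 0.6502262 , -0.16553545,  0.04      ]))]
rim [ 0.6375732  -0.14755244] 0.07928916201964833 58
rim [ 0.63669869 -0.14750499] 0.07785772335620057 49
rim [ 0.63599545 -0.1489085 ] 0.0770944530973083 41
rim [ 0.63599545 -0.1489085 ] 0.0770944530973083 41
rim [ 0.63599545 -0.1489085 ] 0.0770944530973083 41
gasket (array([ 0.63581551, -0.14891795]), np.float64(0.056623336222728526))
```

View pics/z2.png

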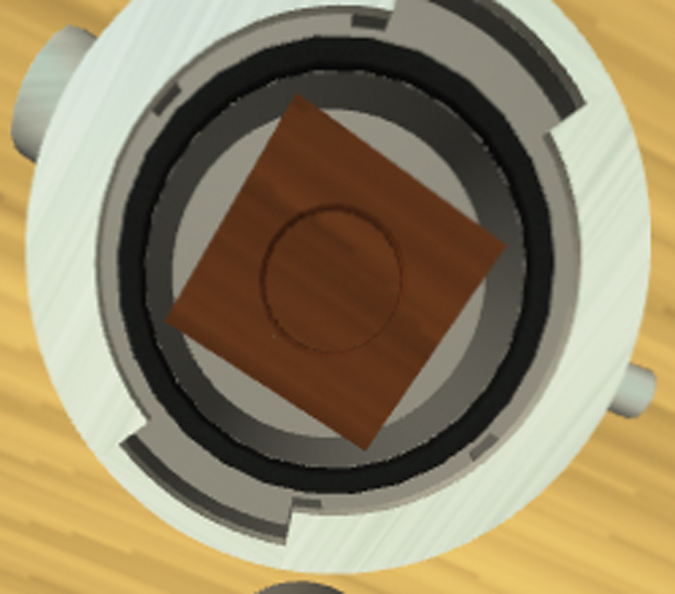

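The zoom shows the pocket concentric with the block and collar, with the gaps along the block's axis. Rim, gasket and block fits agree on a pot centre of (0.636, -0.149) and a yaw of -9.1°.

move_arm(targets=[{"dx": 0.76, "dy": 0.206, "dz": 0, "rx": 0, "ry": 0, "rz": 0}, {"dx": 0.76, "dy": 0.206, "dz": 0, "rx": 0, "ry": 0, "rz": 0}, {"dx": 0.76, "dy": 0.206, "dz": 0, "rx": 0, "ry": 0, "rz": 0}, {"dx": 0.76, "dy": 0.206, "dz": 0, "rx": 0, "ry": 0, "rz": 0}, {"dx": 0, "dy": 0, "dz": -0.8, "rx": 0, "ry": 0, "rz": 0}, {"dx": 0, "dy": 0, "dz": -0.8, "rx": 0, "ry": 0, "rz": 0}, {"dx": 0, "dy": 0, "dz": -0.7, "rx": 0, "ry": 0, "rz": 0}, {"dx": 0, "dy": 0, "dz": -0.4, "rx": 0, "ry": 0, "rz": 0}, {"dx": 0, "dy": 0, "dz": 0, "rx": 0, "ry": 0, "rz": 0}, {"dx": 0, "dy": 0, "dz": 0, "rx": 0, "ry": 0, "rz": 0}])

```text
t: 8.0
tcp_pos: [0.6356, -0.1484, 0.0543]
tool_rot: [0.978, 0.207, 0.0, 0.0]
force: [0.2, -0.5, -0.7]
finger_gap: 0.395
gripper_force: 30.0
```

```bash
sed -i "s/'w5'/'w6'/" m3.py; python3 m3.py
```

```text
8.0 [ 0.63557803 -0.14839751  0.05433608] [9.78276995e-01 2.07301177e-01 4.88937252e-04 3.24074927e-04] 0.395486027028469 [-4.00288702e-01  7.85355602e-01  1.48258087e+00  3.64094863e-05
  8.72483336e-01  7.52853363e-01] [ 0.22823991 -0.48591633 -0.74709221]
wred [325.5 251.5] [ 297  226   58   51 2323] [ 0.6117 -0.1592  0.0135] [ 0.6067 -0.1614  0.004 ]
tcp px [[325.19102563 247.05843034]]
```

View pics/w6.png

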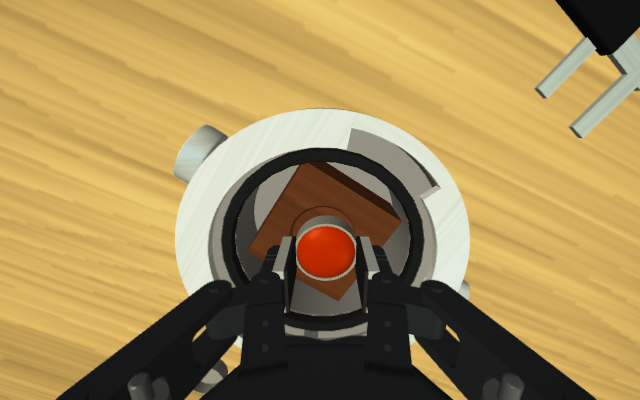

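The cup hovers over the pocket, whose arc shows at px (322,210) just behind it, and the fingers are clear of the gasket. I'll lower gently.

move_arm(targets=[{"dx": 0, "dy": -0.02, "dz": -0.15, "rx": 0, "ry": 0, "rz": 0}, {"dx": 0, "dy": 0, "dz": -0.1, "rx": 0, "ry": 0, "rz": 0}, {"dx": 0, "dy": 0, "dz": -0.05, "rx": 0, "ry": 0, "rz": 0}, {"dx": 0, "dy": 0, "dz": -0.05, "rx": 0, "ry": 0, "rz": 0}, {"dx": 0, "dy": 0, "dz": -0.03, "rx": 0, "ry": 0, "rz": 0}, {"dx": 0, "dy": 0, "dz": -0.03, "rx": 0, "ry": 0, "rz": 0}, {"dx": 0, "dy": 0, "dz": -0.03, "rx": 0, "ry": 0, "rz": 0}, {"dx": 0, "dy": 0, "dz": 0, "rx": 0, "ry": 0, "rz": 0}, {"dx": 0, "dy": 0, "dz": 0, "rx": 0, "ry": 0, "rz": 0}, {"dx": 0, "dy": 0, "dz": 0, "rx": 0, "ry": 0, "rz": 0}])

```text
t: 9.3
tcp_pos: [0.6351, -0.1483, 0.0432]
tool_rot: [0.978, 0.207, 0.0, -0.0]
force: [-1.1, 3.5, 5.4]
finger_gap: 0.396
gripper_force: 30.7
```

move_arm(targets=[{"dx": -0.02, "dy": 0.04, "dz": 0, "rx": 0, "ry": 0, "rz": 0}, {"dx": 0, "dy": 0, "dz": -0.02, "rx": 0, "ry": 0, "rz": 0}, {"dx": 0, "dy": 0, "dz": -0.02, "rx": 0, "ry": 0, "rz": 0}, {"dx": 0, "dy": 0, "dz": 0, "rx": 0, "ry": 0, "rz": 0}, {"dx": 0, "dy": 0, "dz": 0, "rx": 0, "ry": 0, "rz": 0}, {"dx": 0, "dy": 0, "dz": 0, "rx": 0, "ry": 0, "rz": 0}, {"dx": 0, "dy": 0, "dz": 0, "rx": 0, "ry": 0, "rz": 0}, {"dx": 0, "dy": 0, "dz": 0, "rx": 0, "ry": 0, "rz": 0}, {"dx": 0, "dy": 0, "dz": 0, "rx": 0, "ry": 0, "rz": 0}, {"dx": 0, "dy": 0, "dz": 0, "rx": 0, "ry": 0, "rz": 0}])

```text
t: 10.55
tcp_pos: [0.6351, -0.1482, 0.0431]
tool_rot: [0.978, 0.207, 0.001, 0.001]
force: [-1.9, 1.6, 9.4]
finger_gap: 0.392
gripper_force: 31.1
```

move_arm(targets=[{"dx": 0, "dy": 0, "dz": 0, "rx": 0, "ry": 0, "rz": 0}, {"dx": 0, "dy": 0, "dz": 0, "rx": 0, "ry": 0, "rz": 0}, {"dx": 0, "dy": 0, "dz": 0, "rx": 0, "ry": 0, "rz": 0}, {"dx": 0, "dy": 0, "dz": 0, "rx": 0, "ry": 0, "rz": 0}, {"dx": 0, "dy": 0, "dz": 0.4, "rx": 0, "ry": 0, "rz": 0}, {"dx": 0, "dy": 0, "dz": 0.8, "rx": 0, "ry": 0, "rz": 0}, {"dx": 0, "dy": 0, "dz": 1, "rx": 0, "ry": 0, "rz": 0}, {"dx": -0.5, "dy": -0.2, "dz": 1, "rx": 0, "ry": 0, "rz": 0}, {"dx": -0.7, "dy": -0.3, "dz": 0.5, "rx": 0, "ry": 0, "rz": 0}, {"dx": -0.7, "dy": -0.3, "dz": 0, "rx": 0, "ry": 0, "rz": 0}], claw=54)

```text
t: 11.8
tcp_pos: [0.5869, -0.1683, 0.1365]
tool_rot: [0.978, 0.207, 0.001, 0.001]
force: [0.2, -1.1, -0.7]
finger_gap: 0.539
gripper_force: 0.0
```

```bash
cat > m5.py <<'E'
from h import *
from m2c import circ
s=sensors.sense(); print(s['t'],s['tcp_pos'],s['finger_gap'])
I,m=snap('wrist','w7'); hsv=cv2.cvtColor(I,cv2.COLOR_RGB2HSV); h=I.astype(int)
red=((h[...,0]>90)&(h[...,0]>2.2*h[...,1])&(h[...,0]>2*h[...,2])).astype(np.uint8)
n,l,st,c=cv2.connectedComponentsWithStats(red)
for i in range(1,n):
    if st[i,4]>60: print('red',c[i].round(1),st[i],onz(m,[c[i]],.049)[0].round(4))
k=(hsv[...,2]<45).astype(np.uint8); k[215:]=0; n,l,s,c=cv2.connectedComponentsWithStats(k); i=1+np.argmax(s[1:,4])
ct=max(cv2.findContours((l==i).astype(np.uint8),0,1)[0],key=cv2.contourArea).reshape(-1,2); ct=ct[ct[:,1]<212]; print('gasket',circ(onz(m,cv2.convexHull(ct).reshape(-1,2),.058)))
E
python3 m5.py
```

```text
11.8 [ 0.58686187 -0.16831726  0.1365214 ] 0.5391942324143232
red [326.5 137.7] [ 307  118   40   40 1242] [ 0.6349 -0.1482  0.049 ]
red [ 20.  199.7] [  5 186  31  28 616] [0.4741 0.0813 0.049 ]
gasket (array([ 0.63469998, -0.14685585]), np.float64(0.05661033539034272))
```

View pics/w7.png

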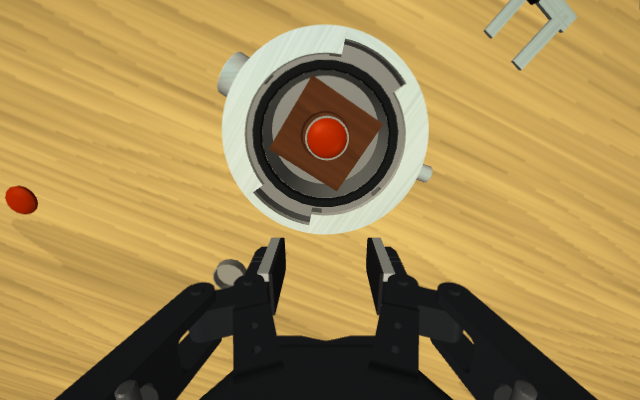

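move_arm(targets=[{"dx": -0.13, "dy": 1, "dz": 0.1, "rx": 0, "ry": 0, "rz": -0.3}, {"dx": -0.13, "dy": 1, "dz": 0.1, "rx": 0, "ry": 0, "rz": -0.3}, {"dx": -0.13, "dy": 1, "dz": 0.1, "rx": 0, "ry": 0, "rz": -0.3}, {"dx": -0.13, "dy": 1, "dz": 0.1, "rx": 0, "ry": 0, "rz": -0.3}, {"dx": -0.13, "dy": 1, "dz": 0.1, "rx": 0, "ry": 0, "rz": -0.3}, {"dx": -0.13, "dy": 1, "dz": 0.1, "rx": 0, "ry": 0, "rz": -0.08}, {"dx": -0.13, "dy": 1, "dz": 0.1, "rx": 0, "ry": 0, "rz": 0}, {"dx": -0.13, "dy": 1, "dz": 0.1, "rx": 0, "ry": 0, "rz": 0}, {"dx": -0.13, "dy": 1, "dz": 0, "rx": 0, "ry": 0, "rz": 0}, {"dx": -0.13, "dy": 1, "dz": 0, "rx": 0, "ry": 0, "rz": 0}], claw=54)

```text
t: 13.1
tcp_pos: [0.5541, 0.083, 0.1546]
tool_rot: [0.979, -0.204, -0.0, -0.0]
force: [-0.1, -0.5, 0.5]
finger_gap: 0.539
gripper_force: 0.0
```

move_arm(targets=[{"dx": -0.13, "dy": 1, "dz": 0, "rx": 0, "ry": 0, "rz": 0}, {"dx": -0.13, "dy": 1, "dz": 0, "rx": 0, "ry": 0, "rz": 0}, {"dx": -0.13, "dy": 1, "dz": 0, "rx": 0, "ry": 0, "rz": 0}, {"dx": -0.13, "dy": 1, "dz": 0, "rx": 0, "ry": 0, "rz": 0}, {"dx": -0.13, "dy": 1, "dz": 0, "rx": 0, "ry": 0, "rz": 0}, {"dx": -0.13, "dy": 0.8, "dz": 0, "rx": 0, "ry": 0, "rz": 0}, {"dx": 0, "dy": 0, "dz": 0, "rx": 0, "ry": 0, "rz": 0}, {"dx": 0, "dy": 0, "dz": 0, "rx": 0, "ry": 0, "rz": 0}, {"dx": 0, "dy": 0, "dz": 0, "rx": 0, "ry": 0, "rz": 0}, {"dx": 0, "dy": 0, "dz": 0, "rx": 0, "ry": 0, "rz": 0}], claw=70)

```text
t: 14.35
tcp_pos: [0.5353, 0.2267, 0.1543]
tool_rot: [0.979, -0.204, -0.0, 0.0]
force: [-0.2, -0.1, 0.4]
finger_gap: 0.7
gripper_force: 0.0
```

```bash
cat > m6.py <<'E'
from h import *
from m2c import circ
s=sensors.sense(); print(s['t'],s['tcp_pos'],s['tool_rot'],s['finger_gap'],s['q'])
I,m=snap('wrist','w8'); hsv=cv2.cvtColor(I,cv2.COLOR_RGB2HSV)
k=(hsv[...,2]<60).astype(np.uint8); n,l,st,c=cv2.connectedComponentsWithStats(k)
for i in range(1,n):
    if st[i,4]>300:
        P=onz(m,np.argwhere(l==i)[:,::-1],.044)[:,:2].astype(np.float32); r=cv2.minAreaRect(P); b=cv2.boxPoints(r); e=max([b[1]-b[0],b[2]-b[1]],key=np.linalg.norm); print('blk',c[i].round(),st[i],r,np.degrees(np.arctan2(e[1],e[0])))
w=((hsv[...,1]<45)&(hsv[...,2]>130)).astype(np.uint8); n,l,st,c=cv2.connectedComponentsWithStats(w)
for i in range(1,n):
    if st[i,4]>3000:
        ct=max(cv2.findContours((l==i).astype(np.uint8),0,1)[0],key=cv2.contourArea).reshape(-1,2); Q=onz(m,ct,.008)
        for _ in range(6):
            c0,r0=circ(Q); e=abs(np.hypot(*(Q[:,:2]-c0).T)-r0); Q=Q[e<max(.001,np.percentile(e,85))]
        print('lid',c[i],st[i],c0,r0,len(Q))
# the placing, from the earlier picture and the top camera
print('cup in pot:')
J=cv2.cvtColor(cv2.imread('pics/w7.png'),cv2.COLOR_BGR2RGB)
T,mt=snap('top','top9'); h=T.astype(int); red=((h[...,0]>90)&(h[...,0]>2.2*h[...,1])&(h[...,0]>2*h[...,2])).astype(np.uint8)
n,l,st,c=cv2.connectedComponentsWithStats(red)
for i in range(1,n):
    if st[i,4]>40: print('red',c[i],st[i,4],onz(mt,[c[i]],.049)[0],onz(mt,[c[i]],.004)[0])
h2=cv2.cvtColor(T,cv2.COLOR_RGB2HSV); b=((h2[...,1]>110)&(h2[...,2]<125)&(h2[...,0]<14)).astype(np.uint8); b[:,:355]=0;b[:,415:]=0;b[:160]=0;b[215:]=0
P=onz(mt,np.argwhere(b)[:,::-1],.04)[:,:2].astype(np.float32); print('block top',cv2.minAreaRect(P),len(P))
E
python3 m6.py
```

```text
14.35 [0.53532279 0.22666628 0.15430018] [ 9.78996778e-01 -2.03875713e-01 -2.17555504e-05  5.03942692e-05] 0.6995843659367821 [ 2.08450193e-01  5.67837916e-01  1.61691213e+00 -9.14939741e-05
  9.56922970e-01  2.18992955e+00]
blk [313. 146.] [ 303   97   20  100 1926] ((0.5757335424423218, 0.2208939641714096), (0.017169276252388954, 0.08982604742050171), 66.28746795654297) -23.71252
blk [323. 349.] [   52   240   588   160 42682] ((0.36953988671302795, 0.2725393772125244), (0.7676072120666504, 0.23564089834690094), 66.49744415283203) 66.497444
lid [315.16442822 138.83935324] [ 260   76  109  128 7669] [0.57606956 0.22078195] 0.05602967449430909 281
cup in pot:
red [383.84883721 186.09883721] 172 [ 0.63492933 -0.14738018  0.049     ] [ 0.63920174 -0.15492852  0.004     ]
red [252.         281.13380282] 142 [0.44416542 0.11814968 0.049     ] [0.43861666 0.12427171 0.004     ]
block top ((0.6360341906547546, -0.14470459520816803), (0.07042618840932846, 0.06618984043598175), 81.27921295166016) 404
```

move_arm(targets=[{"dx": 0.543, "dy": -0.078, "dz": 0, "rx": 0, "ry": 0, "rz": 0}, {"dx": 0.543, "dy": -0.078, "dz": 0, "rx": 0, "ry": 0, "rz": 0}, {"dx": 0.543, "dy": -0.078, "dz": -0.2, "rx": 0, "ry": 0, "rz": 0}, {"dx": 0, "dy": 0, "dz": -0.9, "rx": 0, "ry": 0, "rz": 0}, {"dx": 0, "dy": 0, "dz": -0.95, "rx": 0, "ry": 0, "rz": 0}, {"dx": 0, "dy": 0, "dz": -0.95, "rx": 0, "ry": 0, "rz": 0}, {"dx": 0, "dy": 0, "dz": -0.95, "rx": 0, "ry": 0, "rz": 0}, {"dx": 0, "dy": 0, "dz": -0.8, "rx": 0, "ry": 0, "rz": 0}, {"dx": 0, "dy": 0, "dz": -0.4, "rx": 0, "ry": 0, "rz": 0}, {"dx": 0, "dy": 0, "dz": -0.2, "rx": 0, "ry": 0, "rz": 0}], claw=50)

```text
t: 15.7
tcp_pos: [0.576, 0.2215, 0.02]
tool_rot: [0.979, -0.203, -0.0, 0.0]
force: [-1.2, -0.2, 0.8]
finger_gap: 0.496
gripper_force: 0.0
```

move_arm(targets=[{"dx": 0, "dy": 0, "dz": 0, "rx": 0, "ry": 0, "rz": 0}, {"dx": 0, "dy": 0, "dz": 0, "rx": 0, "ry": 0, "rz": 0}, {"dx": 0, "dy": 0, "dz": 0, "rx": 0, "ry": 0, "rz": 0}, {"dx": 0, "dy": 0, "dz": 0, "rx": 0, "ry": 0, "rz": 0}, {"dx": 0, "dy": 0, "dz": 0, "rx": 0, "ry": 0, "rz": 0}, {"dx": 0, "dy": 0, "dz": 0, "rx": 0, "ry": 0, "rz": 0}, {"dx": 0, "dy": 0, "dz": 0, "rx": 0, "ry": 0, "rz": 0}, {"dx": 0, "dy": 0, "dz": 0, "rx": 0, "ry": 0, "rz": 0}, {"dx": 0, "dy": 0, "dz": 0, "rx": 0, "ry": 0, "rz": 0}, {"dx": 0, "dy": 0, "dz": 0, "rx": 0, "ry": 0, "rz": 0}], claw=5, newtons=80)

```text
t: 16.95
tcp_pos: [0.5763, 0.2217, 0.0213]
tool_rot: [0.979, -0.203, 0.001, -0.0]
force: [-0.3, -0.4, 5.8]
finger_gap: 0.194
gripper_force: 79.8
```

move_arm(targets=[{"dx": 0, "dy": 0, "dz": 0.6, "rx": 0, "ry": 0, "rz": 0}, {"dx": 0, "dy": 0, "dz": 1, "rx": 0, "ry": 0, "rz": 0}, {"dx": 0, "dy": 0, "dz": 1, "rx": 0, "ry": 0, "rz": 0}, {"dx": 0, "dy": 0, "dz": 1, "rx": 0, "ry": 0, "rz": 0}, {"dx": 0.1, "dy": -0.5, "dz": 0.6, "rx": 0, "ry": 0, "rz": 0}, {"dx": 0.16, "dy": -1, "dz": 0, "rx": 0, "ry": 0, "rz": 0.08}, {"dx": 0.16, "dy": -1, "dz": 0, "rx": 0, "ry": 0, "rz": 0.08}, {"dx": 0.16, "dy": -1, "dz": 0, "rx": 0, "ry": 0, "rz": 0.08}, {"dx": 0.16, "dy": -1, "dz": 0, "rx": 0, "ry": 0, "rz": 0.08}, {"dx": 0.16, "dy": -1, "dz": 0, "rx": 0, "ry": 0, "rz": 0.08}])

```text
t: 18.2
tcp_pos: [0.5977, 0.0823, 0.1251]
tool_rot: [0.995, -0.099, -0.001, 0.0]
force: [-0.1, -0.5, -4.7]
finger_gap: 0.194
gripper_force: 78.8
```

move_arm(targets=[{"dx": 0.16, "dy": -1, "dz": 0, "rx": 0, "ry": 0, "rz": 0.08}, {"dx": 0.16, "dy": -1, "dz": 0, "rx": 0, "ry": 0, "rz": 0}, {"dx": 0.16, "dy": -1, "dz": 0, "rx": 0, "ry": 0, "rz": 0}, {"dx": 0.16, "dy": -1, "dz": 0, "rx": 0, "ry": 0, "rz": 0}, {"dx": 0.16, "dy": -1, "dz": 0, "rx": 0, "ry": 0, "rz": 0}, {"dx": 0.16, "dy": -1, "dz": 0, "rx": 0, "ry": 0, "rz": 0}, {"dx": 0.16, "dy": -1, "dz": 0, "rx": 0, "ry": 0, "rz": 0}, {"dx": 0.16, "dy": -1, "dz": 0, "rx": 0, "ry": 0, "rz": 0}, {"dx": 0.16, "dy": -1, "dz": 0, "rx": 0, "ry": 0, "rz": 0}, {"dx": 0, "dy": -0.3, "dz": 0, "rx": 0, "ry": 0, "rz": 0}])

```text
t: 19.45
tcp_pos: [0.6349, -0.1508, 0.1256]
tool_rot: [0.997, -0.08, 0.001, 0.0]
force: [-0.3, 1.1, -2.1]
finger_gap: 0.194
gripper_force: 78.8
```

```bash
cat > m7.py <<'E'
from h import *
s=sensors.sense(); print(s['t'],s['tcp_pos'],s['tool_rot'],2*np.degrees(np.arctan2(s['tool_rot'][1],s['tool_rot'][0])),s['finger_gap'],s['gripper_force'],s['force'],s['q'])
I,m=snap('wrist'); S,ms=snap('side')
A=cv2.resize(I[60:400,130:530],(420,357));B=cv2.resize(S[60:240,260:450],(380,360))[:357]
cv2.imwrite('pics/z3.png',cv2.cvtColor(np.hstack([A,B]),cv2.COLOR_RGB2BGR))
E
python3 m7.py
```

```text
19.45 [ 0.63487847 -0.15082764  0.12559769] [ 9.96794454e-01 -8.00030177e-02  5.25982791e-04  2.39774469e-04] -9.177479920886922 0.19392737720426315 78.78305554389954 [-0.33909405  1.11051718 -2.10616232] [-4.04123665e-01  6.87604975e-01  1.44893442e+00 -1.41840257e-04
  1.00390336e+00  1.32692601e+00]
```

View pics/z3.png

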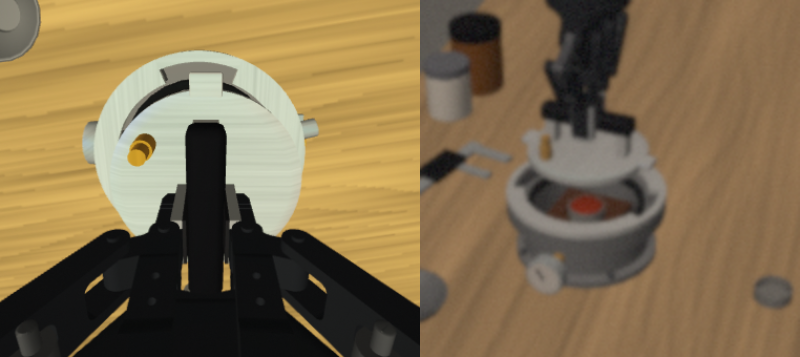

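The lid is level, its front lug over the upper gap (left panel, px (205,80)), and the side view shows the stone standing upright in the pot under it. I'll lower with a small centring correction.

move_arm(targets=[{"dx": 0.03, "dy": 0.05, "dz": 0, "rx": 0, "ry": 0, "rz": 0}, {"dx": 0, "dy": 0, "dz": -0.4, "rx": 0, "ry": 0, "rz": 0}, {"dx": 0, "dy": 0, "dz": -0.5, "rx": 0, "ry": 0, "rz": 0}, {"dx": 0, "dy": 0, "dz": -0.4, "rx": 0, "ry": 0, "rz": 0}, {"dx": 0, "dy": 0, "dz": -0.15, "rx": 0, "ry": 0, "rz": 0}, {"dx": 0, "dy": 0, "dz": -0.1, "rx": 0, "ry": 0, "rz": 0}, {"dx": 0, "dy": 0, "dz": -0.1, "rx": 0, "ry": 0, "rz": 0}, {"dx": 0, "dy": 0, "dz": -0.05, "rx": 0, "ry": 0, "rz": 0}, {"dx": 0, "dy": 0, "dz": 0, "rx": 0, "ry": 0, "rz": 0}, {"dx": 0, "dy": 0, "dz": 0, "rx": 0, "ry": 0, "rz": 0}])

```text
t: 20.8
tcp_pos: [0.6352, -0.1473, 0.0833]
tool_rot: [0.997, -0.079, 0.0, 0.0]
force: [-0.1, 0.5, -3.8]
finger_gap: 0.197
gripper_force: 78.7
```

move_arm(targets=[{"dx": 0, "dy": 0, "dz": -0.08, "rx": 0, "ry": 0, "rz": 0}, {"dx": 0, "dy": 0, "dz": -0.08, "rx": 0, "ry": 0, "rz": 0}, {"dx": 0, "dy": 0, "dz": -0.05, "rx": 0, "ry": 0, "rz": 0}, {"dx": 0, "dy": 0, "dz": -0.05, "rx": 0, "ry": 0, "rz": 0}, {"dx": 0, "dy": 0, "dz": -0.04, "rx": 0, "ry": 0, "rz": 0}, {"dx": 0, "dy": 0, "dz": 0, "rx": 0, "ry": 0, "rz": 0}, {"dx": 0, "dy": 0, "dz": 0, "rx": 0, "ry": 0, "rz": 0}, {"dx": 0, "dy": 0, "dz": 0, "rx": 0, "ry": 0, "rz": 0}, {"dx": 0, "dy": 0, "dz": 0, "rx": 0, "ry": 0, "rz": 0}, {"dx": 0, "dy": 0, "dz": 0, "rx": 0, "ry": 0, "rz": 0}])

```text
t: 22.05
tcp_pos: [0.6352, -0.1472, 0.0756]
tool_rot: [0.997, -0.079, 0.0, 0.0]
force: [-1.3, -0.0, 3.4]
finger_gap: 0.193
gripper_force: 79.6
```

move_arm(targets=[{"dx": 0, "dy": 0, "dz": 0, "rx": 0, "ry": 0, "rz": -0.1}, {"dx": 0, "dy": 0, "dz": 0, "rx": 0, "ry": 0, "rz": -0.1}, {"dx": 0, "dy": 0, "dz": 0, "rx": 0, "ry": 0, "rz": -0.1}, {"dx": 0, "dy": 0, "dz": 0, "rx": 0, "ry": 0, "rz": -0.1}, {"dx": 0, "dy": 0, "dz": 0, "rx": 0, "ry": 0, "rz": -0.1}, {"dx": 0, "dy": 0, "dz": 0, "rx": 0, "ry": 0, "rz": -0.1}, {"dx": 0, "dy": 0, "dz": 0, "rx": 0, "ry": 0, "rz": -0.1}, {"dx": 0, "dy": 0, "dz": 0, "rx": 0, "ry": 0, "rz": -0.1}, {"dx": 0, "dy": 0, "dz": 0, "rx": 0, "ry": 0, "rz": 0}, {"dx": 0, "dy": 0, "dz": 0, "rx": 0, "ry": 0, "rz": 0}])

```text
t: 23.3
tcp_pos: [0.636, -0.1476, 0.0758]
tool_rot: [0.959, -0.284, 0.001, 0.0]
force: [0.6, -0.6, 2.7]
finger_gap: 0.195
gripper_force: 79.6
```

```bash
cat > m8.py <<'E'
from h import *
s=sensors.sense(); print(s['t'],s['tcp_pos'],2*np.degrees(np.arctan2(s['tool_rot'][1],s['tool_rot'][0])),s['gripper_force'],s['force'],s['ft_torque'],s['q'])
I,m=snap('wrist'); hsv=cv2.cvtColor(I,cv2.COLOR_RGB2HSV); h=I.astype(int)
k=((hsv[...,1]>150)&(hsv[...,0]>14)&(hsv[...,0]<26)).astype(np.uint8)
n,l,st,c=cv2.connectedComponentsWithStats(k); i=[j for j in range(1,n) if st[j,4]>60 and 200<c[j][0]<440]; print([(c[j].round(),st[j,4]) for j in i])
cv2.imwrite('pics/w_%d.png'%(s['t']*100),cv2.cvtColor(I,cv2.COLOR_RGB2BGR))
E
python3 m8.py
```

```text
23.3 [ 0.63597631 -0.14756774  0.07584792] -33.046745456797225 79.58614826202393 [ 0.61332382 -0.6426402   2.73170019] [-0.04039184 -0.19478131  0.02985235] [-3.98943250e-01  7.54701336e-01  1.47484664e+00  2.65321802e-04
  9.09891026e-01  1.74846496e+00]
[(array([264., 202.]), np.int32(563))]
```

move_arm(targets=[{"dx": 0, "dy": 0, "dz": 0, "rx": 0, "ry": 0, "rz": -0.1}, {"dx": 0, "dy": 0, "dz": 0, "rx": 0, "ry": 0, "rz": -0.1}, {"dx": 0, "dy": 0, "dz": 0, "rx": 0, "ry": 0, "rz": -0.1}, {"dx": 0, "dy": 0, "dz": 0, "rx": 0, "ry": 0, "rz": -0.1}, {"dx": 0, "dy": 0, "dz": 0, "rx": 0, "ry": 0, "rz": -0.1}, {"dx": 0, "dy": 0, "dz": 0, "rx": 0, "ry": 0, "rz": -0.1}, {"dx": 0, "dy": 0, "dz": 0, "rx": 0, "ry": 0, "rz": -0.1}, {"dx": 0, "dy": 0, "dz": 0, "rx": 0, "ry": 0, "rz": 0}, {"dx": 0, "dy": 0, "dz": 0, "rx": 0, "ry": 0, "rz": 0}, {"dx": 0, "dy": 0, "dz": 0, "rx": 0, "ry": 0, "rz": 0}])

```text
t: 24.6
tcp_pos: [0.6351, -0.1472, 0.0756]
tool_rot: [0.891, -0.454, 0.0, -0.0]
force: [0.1, -0.5, 3.0]
finger_gap: 0.197
gripper_force: 79.6
```

```bash
cat >> m8.py <<'E'
def bar(I,m,z):
    g=cv2.cvtColor(I,cv2.COLOR_RGB2HSV)[...,2]; k=(g<60).astype(np.uint8); k[:60]=0
    return k
# top view: bar hidden by the gripper? lid lugs hidden; look at the valve direction from the pot centre
T,mt=snap('top','top10'); hs=cv2.cvtColor(T,cv2.COLOR_RGB2HSV); k=((hs[...,1]>140)&(hs[...,0]>12)&(hs[...,0]<28)&(hs[...,2]>90)).astype(np.uint8); k[:,:345]=0;k[:,430:]=0;k[:145]=0;k[228:]=0
n,l,st,c=cv2.connectedComponentsWithStats(k)
for i in range(1,n):
    if st[i,4]>5:
        P=onz(mt,[c[i]],.08)[0]; d=P[:2]-[.6355,-.1478+.0015]; print('valve?',c[i],st[i,4],P,np.hypot(*d),'lid yaw',np.degrees(np.arctan2(d[1],d[0]))-np.degrees(np.arctan2(34,27)))
iv=[(c2) for c2 in []]
E
sed -i 's/^cv2.imwrite.*/&\nfor j in i:\n    d=onz(m,[c[j]],.076)[0][:2]-s["tcp_pos"][:2]; print("wrist valve",np.hypot(*d),"lid yaw",np.degrees(np.arctan2(d[1],d[0]))-51.5)/' m8.py; python3 m8.py
```

```text
24.6 [ 0.63511342 -0.14724401  0.07558255] -54.040096918918685 79.61422204971313 [ 0.08386248 -0.53015295  2.95604319] [ 0.0421662  -0.01899793  0.00937955] [-3.98917438e-01  7.54759668e-01  1.47579436e+00  3.70496667e-05
  9.10943871e-01  2.11503380e+00]
[(array([417., 132.]), np.int32(155)), (array([264., 202.]), np.int32(562))]
wrist valve 0.0814862196064722 lid yaw -140.98129402761734
wrist valve 0.043004756875675364 lid yaw -57.132243192561674
```

```bash
python3 -c "
from station import order
print(order.sign_off())"
```

```text
the job is handed in; nothing more can be done
None
```

I handed the job in: the cup is in the walnut pocket, stone up and let go, and the lid is pressed onto the gasket, still gripped and turned 45° clockwise, short of the catch; the hand-in gave no verdict, and no check showed that anything else had been disturbed.

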